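# Pull the top-hung window vent shut with the window pole

### The job

The small top-hung vent in the window is standing open to the outside: take the window pole from the table, put its hook through the ring eye on the vent's bottom rail, and pull the vent in until you feel its roller catch snap home and it is fully shut. The eye is only a small screw eye, so pull slowly and steadily, never with as much as 20 N (2 kg), work the window with the pole only, and stop as soon as it is home. Then unhook the pole, lay it flat on the table and let go, leaving the cups and the potted plant as they are.

Things in the scene. Friction and masses are not known exactly. Their poses are not given: they have to be found in the camera images.
- window: Timber window in a plaster wall at the end of the table, on the robot's right; fixed. Origin: on the table top, mid-width, midway in the frame's depth. Axes: +x level, out of doors; +y level along the wall; +z up. Frame 400 mm wide, 545 high, 90 deep (room face at x = -45). A fixed pane, a transom bar (top at z = 235), and above it the vent opening, 330 mm wide, up to z = 505
- strike_seat (a point): Point on the transom's top (window x = 0, y = 75, z = 235 mm) where the steel strike of the vent's roller catch sits; the strike is up to 27 mm tall, y = 55 to 130. Axes as the window's. Screwed on through long slots: its setting along x is up to 10 mm either way from this point, differs from window to window and is not reported, so where the vent is home must be felt
- vent (a joint): Opening angle of the vent (rad): 0 = flush as designed, grows as its bottom swings outwards. Timber sash 316 mm wide, 250 tall, 35 thick, 0.56 to 0.84 kg, hinged along its top edge. Stiff hinges: it stays where left, and 1 to 4 N at the eye moves it slowly. Home is between -0.04 and +0.04, as the strike is set, hard against the strike's stop; pulling on from there gains only force
- roller (a joint): Travel of the catch's sprung roller under the vent's bottom rail (m): 0 = out, 0.0025 = pressed in on top of the strike's ridge, 0.0005 to 0.0018 = home behind it. It meets the ridge 8 mm (at the bottom rail) before home; the pull at the eye then rises to 10 to 15 N until the roller drops over, the vent slips in the last mm and the pull falls by several N. Short of that it springs back
- vent_hinge (a point): Middle of the vent's hinge axis (level, along y), 500 mm above the table, midway in the vent's thickness. Axes turn with the vent: x out of doors, y along the hinge, z up the sash
- eye_ring (a point): Centre of the ring of the brass screw eye: bore 20 mm, wire 5 mm, 30 mm over all. It stands on the room side of the vent's bottom rail, mid-width, 28 mm from the rail's face; in the vent's axes 230 mm below and 45.5 mm to the room side of the hinge axis. The ring stands upright, its hole running along the vent's y: seen as a circle from along the wall. Axes as the vent's
- pole: Window pole, 585 mm long, 0.18 to 0.29 kg, lying on the table. Origin: underside of the grip, within 30 mm of the balance point. +x along the pole to the hook, +z up. Dark wooden grip 26 mm square from x = -240 to +120 mm (axis 13 mm above the origin), aluminium tube 13 mm thick on to x = 295, then the steel hook
- hook (a point): Middle of the hook's prong (pole x = 340, y = 0, z = 13 mm); axes as the pole's. Hook of 6 mm rod in the pole's x-y plane: it leaves the axis at x = 293, runs forward at y = -16.5 from x = 309 to 340, then the straight prong crosses the axis to its open tip at y = +17.5. The prong enters the eye along +y with the pole pointing at the window; the pull is back along the pole
- pink_mug: Pink mug 82 mm wide, 100 mm high on the table, origin under its middle; leave it alone
- grey_mug: Dark grey mug 80 mm wide, 98 mm high, origin under its middle; leave it alone
- espresso_cup: White espresso cup 64 mm wide, 55 mm high, origin under its middle; leave it alone
- plant_pot: Terracotta pot 96 mm wide with a succulent, about 145 mm high, origin under its middle; leave it alone

How it is judged (in metres and radians):
On the way, in this order (a step that is already met when the one before it is completed fails the run):
1. the hook's prong is through the ring of the eye while the vent is still open (distance between hook and eye_ring below 0.0145 m and value of joint vent above 0.15 rad), for 0.2 s.
2. the vent is shut and its roller has dropped behind the ridge of the strike (value of joint vent below 0.05 rad and value of joint roller between 0.0003 and 0.002 m), for 0.3 s.
At the end, for the whole second after the job is handed in: The vent is home: angle under 0.05 rad with its roller caught behind the ridge (plunger pressed in 0.3 to 2 mm); the pole is off the window and lies still and flat on the table (origin below 35 mm, hook below 40 mm) (all of step 2 and height (world z) of pole below 0.035 m and height (world z) of hook below 0.04 m and linear speed of pole below 0.02 m/s and contact force between pole and window below 0.3 N); the robot touches nothing.
It fails at once if the pole pulls or presses on the eye, the vent or the window with more than 20 N (contact force between pole and window above 20 N).
It fails at once if the robot itself touches the window or the vent (more than 1 N) (contact force between any of the fingers, the arm and window above 1 N).
It fails at once if a cup or the potted plant is moved by more than 25 mm or tipped (distance of any of pink_mug, grey_mug, espresso_cup, plant_pot from where it was at the start of the episode above 0.025 m or angle between any of pink_mug, grey_mug, espresso_cup, plant_pot's own z axis and vertical above 0.3 rad).
It also fails if it takes over 67 s, if anything falls off the work surface, if the arm or the gripper's body presses on something with over 40 N, if the wrist force passes 120 N, or if a joint passes its speed limit or range.

### The arm

A 6-joint arm with a two-finger parallel gripper is mounted at the origin on the work surface. World frame = base frame: x ahead of the robot, y to its left, z up, the work surface at z = 0. Lengths are in mm, angles in rad, forces in N, time in s.
With the tool pointing down it reaches from about 225 to 725 mm from the base axis. Payload 3.1 kg.
Tool frame: the origin (TCP) lies between the finger pads; the fingertips stand 17 mm ahead of it and the grasp point (between the pads) lies 2 mm behind it; z points along the fingers, y is the line along which they close (so a half turn about z gives the same grasp; the last joint's range is limited). The gripper opens to 85 mm and grips with 20 to 120 N. Pads are 22 mm wide; open, the fingers measure 114 mm over their backs; the gripper's body (76 mm by 85 mm) begins 54 mm behind the grasp point. The pads swing forward as they close: fully open they stand 13 mm farther back than shut.
Start: joints at [-1.353, 0.048, 0.099, 1.622, 0, 1.443], TCP at [177.933, -493.92, 227.312] pointing down, gripper open.
Joint ranges: [-2.91, 2.91], [-0.99, 1.94], [-1.21, 1.42], [-2.12, 2.29], [-1.49, 1.47], [-3.14, 3.14]. Speed limits (rad/s): [2.79, 2.79, 3.14, 3.14, 3.14, 3.14].

### API

Orientations are given as a unit quaternion [x, y, z, w].
In Python, from plant import r gives the robot as it stands.
- The arm moves only by the shell command python3 steer.py 'ROWS' [FORCE]. ROWS is a JSON object whose key "ticks" holds a list of rows, 1 to 12 of them, each of 7 numbers: a rotation vector rx, ry, rz in rad, then dx, dy, dz in shares of the most that a row can go, 1 being 62.5 mm, then the finger opening in mm; each row shifts and turns the commanded pose from where the row before left it, along the tool's axes as they then stand; what a row does not reach is not made up. A row lasts 1/8 s, in which the tool goes at most 62.5 mm and 0.188 rad, less where a joint would pass 70% of its speed; a pose out of reach is approached as far as the arm can. The fingers move at their own pace and stop on an object; FORCE is the grip in N (left out, the last holds). Time passes only in rows, so rows that do not move let the fingers close. It prints the time, the measured TCP pose, the force, the opening and the grip force at its end. Input that does not fit is refused with a message, and nothing moves.
- r.sense(): the state, without advancing time (a new reading comes with each control period).
- r.read_camera(name): name is "side" or "top" or "wrist"; returns a dict with "pixels" (480x640x3 uint8, red, green, blue), "vfov" (degrees; the focal length in pixels is half the picture's height over the tangent of half this angle, whatever the lens; pixels are square), "cx", "cy" (the principal point, pixels), "T" (4x4, takes a point from camera to world coordinates). Camera axes: x right, y up, looking along -z (the intrinsics and any distortion apply to the point x, -y, -z); pixel columns grow to the right and rows downward; lengths in mm; the calibration is good to about 2 mm. A picture is of the moment at which its call begins. There is no depth.
- r.close_job(): hands the job in; it is judged then, once.
The state is a dict: "time_s": time; "joints": joint angles; "qd": joint speeds; "tau": joint torques, N m; "ee_pos": TCP position; "ee_rot": TCP orientation; "force": force on the tool from outside, world axes, zero at the start; "torque": the same for the moment, N m; "gripper_width": finger opening in mm; "grip_force": force on a finger pad.
Only numpy, scipy, OpenCV 4.12 (cv2) and the standard library are available. Lean on these libraries where they do the work, as an engineer would, in place of code of your own. Each camera call takes 0.05 s, during which the arm holds its last target. There are 200 camera calls.

## Working session

There is one attempt and no reset: what is moved stays moved. The work goes in short steps, Python scripts to look and compute and a shell command to move; the robot and the scene stay as the last step left them, time stands still between calls to the robot, and variables do not carry over. Pictures are saved under pics/ and viewed, at most 10 in all, crops included, and the job is handed in when it is done.

```bash
ls; mkdir -p pics
python3 - <<'E'
from plant import r
import cv2,numpy as np
print(r.sense())
for n in("side","top"):
    c=r.read_camera(n); cv2.imwrite(f"pics/{n}0.png",c["pixels"][:,:,::-1]); print(n,{k:v for k,v in c.items() if k!="pixels"})
E
```

```text
pics
plant.py
steer.py
{'time_s': 0.0, 'joints': array([-1.35280166e+00,  4.87543867e-02,  9.75924742e-02,  1.62195933e+00,
       -1.06382781e-05,  1.44303551e+00]), 'qd': array([ 2.71939723e-04,  8.66213165e-05,  9.37517664e-04,  1.52538511e-05,
       -3.69021058e-04,  2.51723811e-04]), 'tau': array([-2.24583014e-04, -3.38783491e+01,  3.20014751e+01,  2.04466435e-02,
       -1.55089997e-04, -8.85689303e-06]), 'ee_pos': array([ 177.79904564, -493.33432215,  226.11255421]), 'ee_rot': array([ 9.85093157e-01,  1.72017794e-01, -5.77425540e-05, -1.16103727e-03]), 'force': array([-0.18894201, -0.47169621, -0.02898882]), 'torque': array([ 0.00015197,  0.05559678, -0.01486351]), 'grip_force': 0.0, 'gripper_width': 85.10877665239971}
side {'vfov': 51.36040291480217, 'cx': 320.9511568519208, 'cy': 240.85022168774492, 'T': array([[-9.14491320e-01,  1.95462652e-01, -3.54259760e-01,
         1.61474863e+02],
       [-4.04419797e-01, -4.68108756e-01,  7.85696392e-01,
         8.39245087e+02],
       [-1.22577952e-02,  8.61782191e-01,  5.07130360e-01,
         8.82280694e+02],
       [ 0.00000000e+00,  0.00000000e+00,  0.00000000e+00,
         1.00000000e+00]])}
top {'vfov': 54.71073331262484, 'cx': 320.54050240292133, 'cy': 228.6534819824805, 'T': array([[ 1.10768410e-02,  9.89264184e-01, -1.45717803e-01,
         3.91412347e+02],
       [-9.99808054e-01,  1.33123112e-02,  1.43748925e-02,
        -8.69893310e+01],
       [ 1.61604070e-02,  1.45530605e-01,  9.89221757e-01,
         1.40494637e+03],
       [ 0.00000000e+00,  0.00000000e+00,  0.00000000e+00,
         1.00000000e+00]])}
5 steer.py
```

View pics/side0.png

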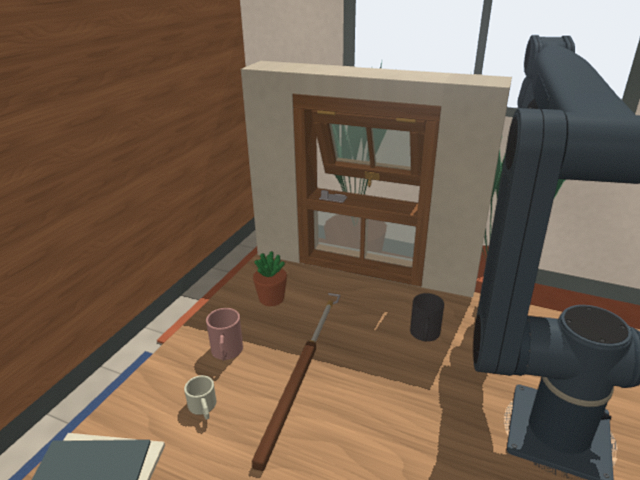

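View pics/top0.png

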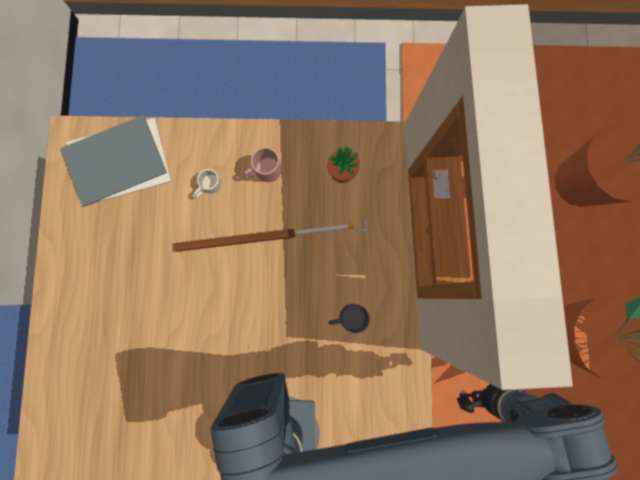

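Run:
```python
import cv2
a=cv2.imread("pics/side0.png")[80:290,280:450]
cv2.imwrite("pics/c1.png",cv2.resize(a,None,fx=2.85,fy=2.85,interpolation=cv2.INTER_CUBIC))
b=cv2.imread("pics/top0.png")[90:310,160:490]
cv2.imwrite("pics/c2.png",cv2.resize(b,None,fx=2.4,fy=2.4,interpolation=cv2.INTER_CUBIC))
```

```text
(no output)
```

View pics/c1.png

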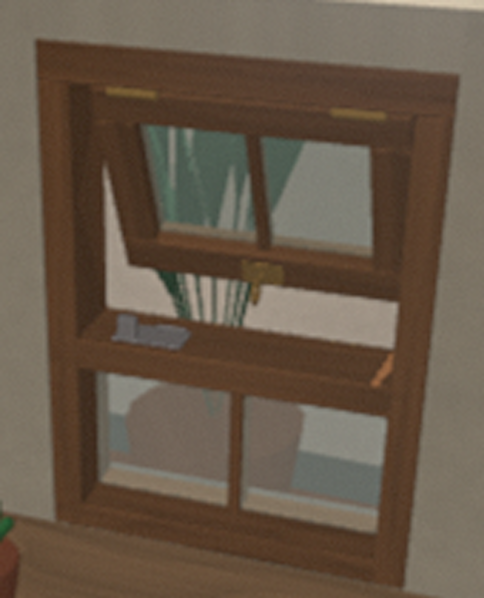

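View pics/c2.png

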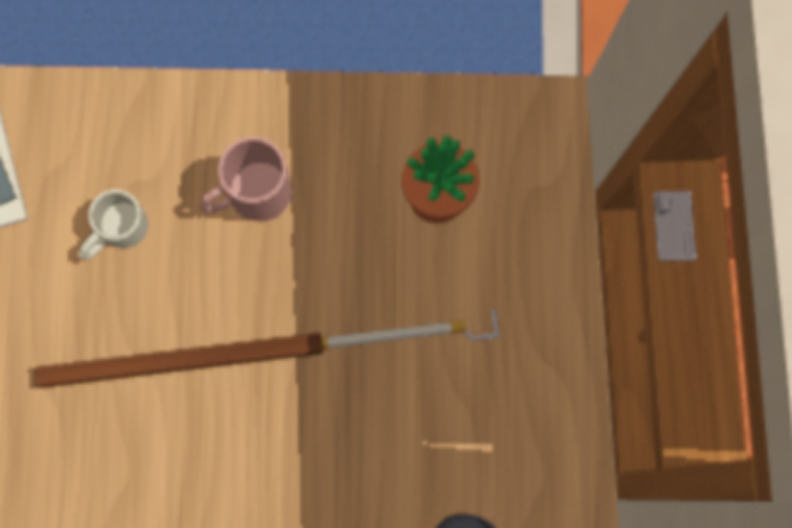

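```bash
cat > h.py <<'E'
import numpy as np, pickle, cv2
from plant import r
from scipy.optimize import least_squares
from scipy.spatial.transform import Rotation as R
def proj(c,P):
    P=np.atleast_2d(P); q=(P-c["T"][:3,3])@c["T"][:3,:3]
    f=240/np.tan(np.radians(c["vfov"])/2)
    return np.c_[c["cx"]+f*q[:,0]/-q[:,2], c["cy"]-f*q[:,1]/-q[:,2]]
def ray(c,u,v):
    f=240/np.tan(np.radians(c["vfov"])/2)
    d=c["T"][:3,:3]@np.array([(u-c["cx"])/f,-(v-c["cy"])/f,-1]); return c["T"][:3,3],d
def atz(c,u,v,z):
    o,d=ray(c,u,v); return o+d*(z-o[2])/d[2]
def pose(x,y,a,P):
    c,s=np.cos(a),np.sin(a); P=np.atleast_2d(np.array(P,float)); return np.c_[x+c*P[:,0]-s*P[:,1],y+s*P[:,0]+c*P[:,1],P[:,2]]
E
cat > m.py <<'E'
from h import *
S=r.read_camera("side");T=r.read_camera("top")
s=lambda a:np.array(a)/2.85+[280,80]
t=lambda a:np.array(a)/2.4+[160,90]
F=[[-45,200,545],[-45,-200,545],[-45,200,0],[-45,-200,0]]
ps=s([[37,41],[459,75],[57,519],[403,586]]);pt=t([[728,18],[770,500],[600,190],[620,500]])
f=lambda p:np.r_[(proj(S,pose(*p,F))-ps).ravel(),(proj(T,pose(*p,F))-pt).ravel()]
w=least_squares(f,[400,-550,-np.pi/2],x_scale=[100,100,1]);print("win",w.x,np.round(w.fun,1))
W=w.x
def eye(th):
    x,z=-45.5,-230; c,sn=np.cos(th),np.sin(th)
    # bottom (-z) swings to +x
    return pose(*W,[[c*x-sn*z, 0, 500+c*z+sn*x]])
for th in (0,.2,.25,.3,.35,.4): print(th,np.round((proj(S,eye(th))-[280,80])*2.85), np.round(eye(th)))
G=[[-240,0,26],[120,0,26],[295,0,13],[340,-16.5,13],[340,17.5,13]]
pg=t([[33,377],[322,343],[464,326],[497,337],[493,311]])
g=lambda p:(proj(T,pose(*p,G))-pg).ravel()
p=least_squares(g,[400,-80,-np.pi/2],x_scale=[100,100,1]);print("pole",p.x,np.round(p.fun,1))
print("hook",pose(*p.x,[[340,0,13],[-240,0,13],[120,0,13]]))
for n,u,v,z in(("espr",116,212,55),("pink",253,170,100),("plant",440,180,80),("grey",465,550,98)): print(n,atz(T,*t([u,v]),z)[:2])
E
python3 m.py
```

```text
win [ 590.9494823  -433.62664715   -1.52312405] [-0.3 -2.2  0.8 -1.3 -0.5 -0.6  0.4  0.7  0.8 -3.   1.   1.8 -2.   0.5
 -1.8  0.5]
0 [[230. 328.]] [[ 589. -388.  270.]]
0.2 [[243. 314.]] [[ 591. -435.  266.]]
0.25 [[246. 309.]] [[ 592. -446.  266.]]
0.3 [[249. 304.]] [[ 592. -458.  267.]]
0.35 [[253. 298.]] [[ 593. -470.  268.]]
0.4 [[256. 292.]] [[ 593. -481.  270.]]
pole [565.1033316   89.79769361  -1.43836368] [ 0.3 -0.   0.4 -0.1 -1.4  0.8  0.3 -0.2  0.4 -0.4]
hook [[ 609.99892892 -247.22513253   13.        ]
 [ 533.41232173  327.69615913   13.        ]
 [ 580.94883654  -29.15153914   13.        ]]
espr [737.2028404  229.18365555]
pink [780.30041399  56.14113615]
plant [ 777.22338095 -171.36379133]
grey [ 331.60830862 -200.84225286]
```

Units first: shifts go in shares of 62.5 mm. So -45 mm is -0.72, -16 mm is -0.256.

```bash
python3 steer.py '{"ticks": [[0,0,0,0.256,-0.72,-0.256,85],[0,0,0,0.256,-0.72,-0.256,85],[0,0,0,0.256,-0.72,-0.256,85],[0,0,0,0.256,-0.72,-0.256,85],[0,0,0,0.256,-0.72,-0.256,85],[0,0,0,0,0,0,85]]}'
cat >> h.py <<'E'
def goto(pos,yaw_y,S=None):
    "tool-down: world target -> tool-frame displacement and rz"
    S=r.sense(); A=R.from_quat(S["ee_rot"]); y=A.apply([0,1,0]); d=np.array(pos)-S["ee_pos"]
    a=(yaw_y-np.arctan2(y[1],y[0])+np.pi)%(2*np.pi)-np.pi
    print("pos",np.round(S["ee_pos"],1),"tool d",np.round(A.inv().apply(d),1),"rz",round(-a,4),"tilt",np.round(A.apply([0,0,1]),4),"F",np.round(S["force"],2),"j",np.round(S["joints"],2),"t",S["time_s"])
E
python3 -c "
from h import *
goto([565,90,200],-1.4384+np.pi/2)"
```

```text
time_s: 0.95
ee_pos: [177.2, -253.7, 309.6]
ee_rot: [0.985, 0.173, 0.001, 0.002]
force: [-0.9, -0.6, 1.2]
gripper_width: 85.2
grip_force: 0.0
pos [ 177.2 -253.7  309.6] tool d [ 481.8 -191.3  108.9] rz -1.3551 tilt [ 0.0021 -0.0046 -1.    ] F [-0.89 -0.61  1.21] j [-1.18 -0.47 -0.16  1.87  0.    1.61] t 0.95
```

```bash
python3 steer.py '{"ticks": [[0,0,0,0.768,-0.304,0.08,85],[0,0,0,0.768,-0.304,0.08,85],[0,0,0,0.768,-0.304,0.08,85],[0,0,0,0.768,-0.304,0.08,85],[0,0,0,0.768,-0.304,0.08,85],[0,0,0,0.768,-0.304,0.256,85],[0,0,0,0.768,-0.304,0.256,85],[0,0,0,0.768,-0.304,0.256,85],[0,0,0,0.768,-0.304,0.256,85],[0,0,0,0.768,-0.304,0.256,85]]}' 
python3 steer.py '{"ticks": [[0,0,-0.17,0,0,0,85],[0,0,-0.17,0,0,0,85],[0,0,-0.17,0,0,0,85],[0,0,-0.17,0,0,0,85],[0,0,-0.17,0,0,0,85],[0,0,-0.17,0,0,0,85],[0,0,-0.17,0,0,0,85],[0,0,-0.166,0,0,0,85],[0,0,0,0,0,0,85],[0,0,0,0,0,0,85]]}' 
python3 -c "
from h import *
goto([565,90,21],-1.4384+np.pi/2)
c=r.read_camera('wrist');cv2.imwrite('pics/w1.png',c['pixels'][:,:,::-1])
c=r.read_camera('top');cv2.imwrite('pics/t1.png',c['pixels'][:,:,::-1])"
```

```text
time_s: 2.2
ee_pos: [565.8, 87.1, 200.0]
ee_rot: [0.985, 0.172, -0.001, 0.0]
force: [0.7, -0.2, 0.8]
gripper_width: 85.0
grip_force: 0.0
time_s: 3.45
ee_pos: [564.3, 86.0, 201.4]
ee_rot: [0.66, 0.751, -0.0, -0.0]
force: [-0.5, -0.6, -0.4]
gripper_width: 85.0
grip_force: 0.0
pos [564.3  86.  201.4] tool d [  3.9   1.4 180.4] rz -0.0042 tilt [-1.1e-03 -1.0e-04 -1.0e+00] F [-0.48 -0.63 -0.36] j [ 0.03  0.16  0.17  1.58 -0.    1.48] t 3.45
```

View pics/w1.png

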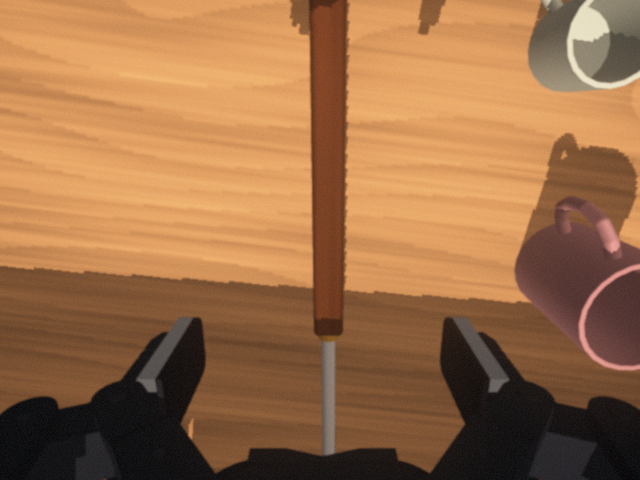

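The wrist view shows the grip centred between the fingers (u≈329) and parallel to the tool, so I'm descending to grasp it.

```bash
python3 steer.py '{"ticks": [[0,0,0,0.064,0.0224,0.64,85],[0,0,0,0,0,0.64,85],[0,0,0,0,0,0.64,85],[0,0,0,0,0,0.4,85],[0,0,0,0,0,0.24,85],[0,0,0,0,0,0.16,85],[0,0,0,0,0,0.128,85],[0,0,0,0,0,0,85]]}' 90
python3 steer.py '{"ticks": [[0,0,0,0,0,0,40],[0,0,0,0,0,0,30],[0,0,0,0,0,0,20],[0,0,0,0,0,0,10],[0,0,0,0,0,0,10],[0,0,0,0,0,0,10],[0,0,0,0,0,0,10],[0,0,0,0,0,0,10]]}' 90
python3 -c "
from h import *
goto([565,90,200],-1.4384+np.pi/2)"
```

```text
time_s: 4.55
ee_pos: [565.1, 90.5, 24.4]
ee_rot: [0.659, 0.752, 0.0, 0.0]
force: [-0.3, -0.2, -0.1]
gripper_width: 84.8
grip_force: 0.0
time_s: 5.55
ee_pos: [565.0, 90.5, 24.3]
ee_rot: [0.659, 0.752, 0.0, 0.0]
force: [0.3, 0.6, 0.3]
gripper_width: 10.0
grip_force: 0.0
pos [565.   90.5  24.3] tool d [-4.000e-01 -1.000e-01 -1.757e+02] rz -0.0014 tilt [ 0. -0. -1.] F [0.26 0.65 0.3 ] j [ 0.04  0.22 -0.12  1.23 -0.    1.48] t 5.55
```

```bash
python3 -c "
from h import *
c=r.read_camera('wrist');d=r.read_camera('side')
cv2.imwrite('pics/w2.png',np.hstack([cv2.resize(c['pixels'],(400,300)),d['pixels'][250:480,150:457]][:1]+[cv2.resize(d['pixels'][300:480,150:390],(400,300))])[:,:,::-1])"
```

```text
(no output)
```

View pics/w2.png

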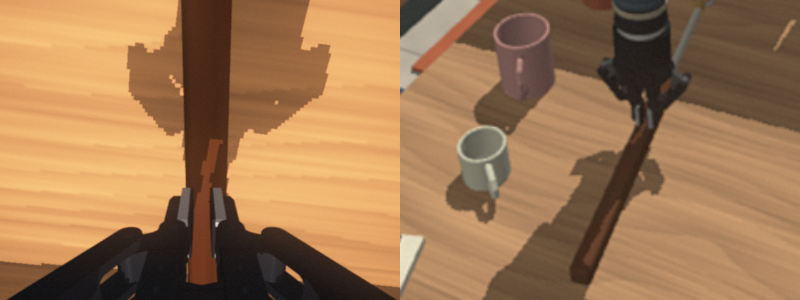

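```bash
python3 -c "
from h import *
c=r.read_camera('wrist');cv2.imwrite('pics/w3.png',c['pixels'][:,:,::-1])
print(np.round(c['T'],2),c['vfov'])
for X in(-240,-100,-60,-20,0,20): print(X,np.round(proj(c,pose(565.1,89.8,-1.4384,[[X,13,26],[X,-13,26],[X,0,0]]))).tolist())
for z in (7,17,27,37): print(z,proj(c,[[565+11,90,z]]), proj(c,[[565-11,90,z]]))
"
```

```text
[[ 9.9000e-01 -1.2000e-01 -4.0000e-02  5.5358e+02]
 [ 1.3000e-01  9.4000e-01  3.0000e-01  1.6882e+02]
 [-0.0000e+00 -3.1000e-01  9.5000e-01  1.7130e+02]
 [ 0.0000e+00  0.0000e+00  0.0000e+00  1.0000e+00]] 60.42389532514961
-240 [[386.0, -670.0], [266.0, -670.0], [325.0, -501.0]]
-100 [[366.0, 42.0], [285.0, 42.0], [325.0, 53.0]]
-60 [[362.0, 168.0], [288.0, 168.0], [325.0, 159.0]]
-20 [[359.0, 274.0], [291.0, 274.0], [325.0, 251.0]]
0 [[358.0, 321.0], [292.0, 321.0], [325.0, 293.0]]
20 [[357.0, 364.0], [293.0, 364.0], [325.0, 332.0]]
7 [[349.41770029 302.19481007]] [[299.70937425 296.23247303]]
17 [[350.91972915 312.93079176]] [[298.45009993 306.69172591]]
27 [[352.59801096 324.92656836]] [[297.04225066 318.38500946]]
37 [[354.48550246 338.41770337]] [[295.45788367 331.54440987]]
```

View pics/w3.png

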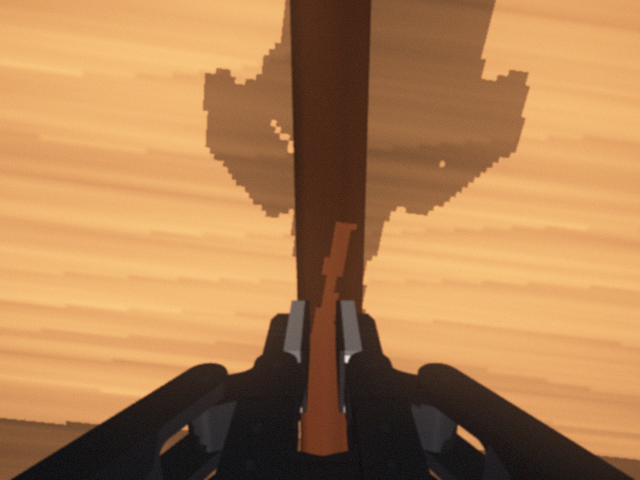

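```bash
python3 steer.py '{"ticks": [[0,0,0,0,0,0,40],[0,0,0,0,0,0,40],[0,0,0,0,0,0,40],[0,0,0,0,0,0,40],[0,0,0,0,0,0,40]]}'; python3 steer.py '{"ticks": [[0,0,0,0,0,0.032,40],[0,0,0,0,0,0.032,40],[0,0,0,0,0,0,40],[0,0,0,0,0,0,40]]}';python3 steer.py '{"ticks": [[0,0,0,0,0,0.032,40],[0,0,0,0,0,0,40],[0,0,0,0,0,0,40]]}'; python3 -c "
from h import *
goto([565,90,200],-1.4384+np.pi/2)
c=r.read_camera('wrist');cv2.imwrite('pics/w4.png',c['pixels'][:,:,::-1])"
```

```text
time_s: 6.32
ee_pos: [565.0, 90.5, 24.3]
ee_rot: [0.659, 0.752, -0.0, 0.0]
force: [-0.2, -0.3, 0.2]
gripper_width: 39.7
grip_force: 0.0
time_s: 6.82
ee_pos: [564.9, 90.5, 20.3]
ee_rot: [0.659, 0.752, -0.0, -0.0]
force: [1.0, -0.5, -0.7]
gripper_width: 39.7
grip_force: 0.0
time_s: 7.2
ee_pos: [565.0, 90.5, 18.3]
ee_rot: [0.659, 0.752, -0.0, -0.0]
force: [0.2, 0.1, 0.6]
gripper_width: 40.0
grip_force: 0.0
pos [565.   90.5  18.3] tool d [  -0.5   -0.  -181.7] rz -0.0014 tilt [-0. -0. -1.] F [0.22 0.14 0.64] j [ 0.04  0.23 -0.12  1.22 -0.    1.48] t 7.2
```

View pics/w4.png

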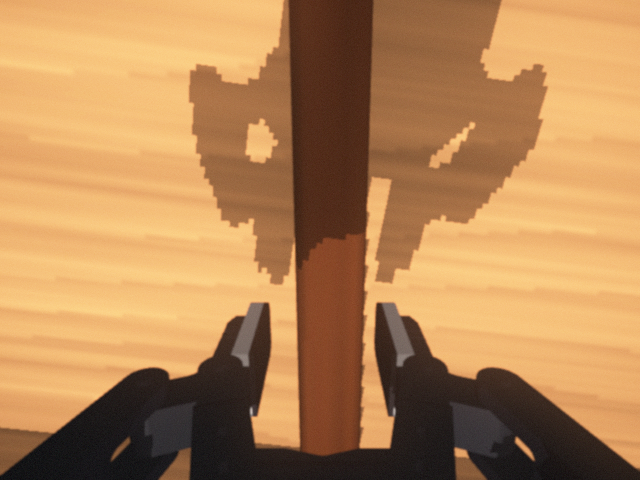

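```bash
python3 steer.py '{"ticks": [[0,0,0,0,0,0.032,40],[0,0,0,0,0,0.032,40],[0,0,0,0,0,0,40]]}'; python3 steer.py '{"ticks": [[0,0,0,0,0,0.032,40],[0,0,0,0,0,0.032,40],[0,0,0,0,0,0,40]]}'; python3 steer.py '{"ticks": [[0,0,0,0,0,0,10],[0,0,0,0,0,0,10],[0,0,0,0,0,0,10],[0,0,0,0,0,0,10]]}'
```

```text
time_s: 7.62
ee_pos: [564.7, 90.5, 13.9]
ee_rot: [0.659, 0.752, -0.0, -0.0]
force: [-0.3, -0.0, -0.2]
gripper_width: 40.0
grip_force: 0.0
time_s: 8.0
ee_pos: [564.7, 90.5, 10.0]
ee_rot: [0.659, 0.752, -0.0, -0.0]
force: [0.1, 0.3, 0.6]
gripper_width: 40.0
grip_force: 0.0
time_s: 8.5
ee_pos: [565.6, 90.5, 11.0]
ee_rot: [0.659, 0.752, 0.0, 0.0]
force: [0.3, -0.7, 3.4]
gripper_width: 23.9
grip_force: 89.7
```

In the tool's units: -27 mm is -0.432, -5 mm is -0.08.

```bash
python3 steer.py '{"ticks": [[0,0,0,0,0,-0.08,10],[0,0,0,0,0,-0.24,10],[0,0,0,0,0,-0.48,10],[0,0,0,0,0,-0.48,10],[0,0,0,0,0,-0.48,10],[0,0,0,0,0,-0.48,10],[0,0,0,0,0,-0.48,10],[0,0,0,0,0,-0.48,10],[0,0,0.045,0,0,-0.48,10],[0,0,0.04,0,0,-0.432,10],[0,0,0,0,0,0,10],[0,0,0,0,0,0,10]]}'
python3 - <<'E'
from h import *
goto([565,90,268],-1.523+np.pi/2)
c=r.read_camera('side');d=r.read_camera('top');w=r.read_camera("wrist")
pickle.dump((c,d,w),open("p5.pkl","wb"))
k=lambda a:cv2.resize(a,(400,300),interpolation=cv2.INTER_CUBIC)
cv2.imwrite('pics/v5.png',np.vstack([np.hstack([k(c['pixels'][130:310,270:510]),k(d['pixels'][150:330,240:480])]),np.hstack([k(w["pixels"]),k(c["pixels"])])])[:,:,::-1])
E
```

```text
time_s: 10.0
ee_pos: [564.6, 90.5, 266.2]
ee_rot: [0.69, 0.723, -0.001, -0.001]
force: [-0.5, -0.2, -2.9]
gripper_width: 23.4
grip_force: 89.0
pos [564.6  90.5 266.2] tool d [-0.5  0.4 -1.8] rz -0.0012 tilt [-1.6e-03 -1.0e-04 -1.0e+00] F [-0.5  -0.22 -2.91] j [ 0.04  0.19  0.33  1.71 -0.    1.57] t 10.0
```

View pics/v5.png

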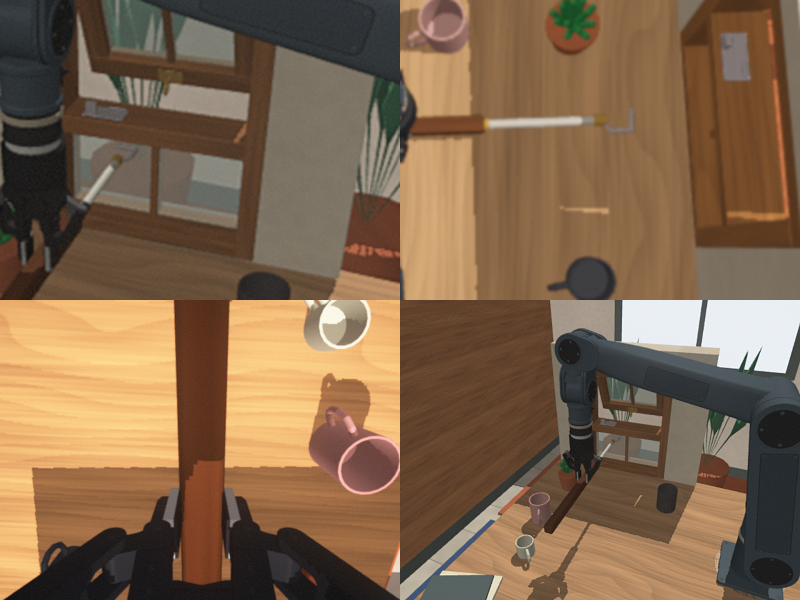

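```bash
cat >> h.py <<'E'
def tri(cp):
    A=[];b=[]
    for c,u,v in cp:
        o,d=ray(c,u,v); d=d/np.linalg.norm(d); M=np.eye(3)-np.outer(d,d); A.append(M); b.append(M@o)
    A=np.vstack(A);b=np.hstack(b); x=np.linalg.lstsq(A,b,rcond=None)[0]; return np.round(x,1),np.round(np.linalg.norm(A@x-b),1)
E
python3 - <<'E'
from h import *
c,d,w=pickle.load(open("p5.pkl","rb"))
f=lambda P,z=268: pose(564.6,90.5,-1.523,[[*P,z]])
for P in([293,0],[309,-16.5],[340,-16.5],[340,0],[340,17.5],[120,0],[-240,0]):
    print(P,f(P).round(1),"side",((proj(c,f(P))-[270,130])/.6).round(),"top",((proj(d,f(P))-[240,150])/.6).round()+[400,0])
cv2.imwrite("pics/v6.png",cv2.resize(np.hstack([c['pixels'][150:260,270:400],d['pixels'][180:290,330:460]]),None,fx=3,fy=3,interpolation=cv2.INTER_CUBIC)[:,:,::-1])
E
```

```text
[293, 0] [[ 578.6 -202.2  268. ]] side [[116. 159.]] top [[600. 119.]]
[309, -16.5] [[ 562.9 -218.9  268. ]] side [[129. 156.]] top [[612. 129.]]
[340, -16.5] [[ 564.4 -249.9  268. ]] side [[135. 147.]] top [[632. 129.]]
[340, 0] [[ 580.8 -249.1  268. ]] side [[126. 145.]] top [[632. 118.]]
[340, 17.5] [[ 598.3 -248.3  268. ]] side [[115. 144.]] top [[631. 106.]]
[120, 0] [[570.3 -29.4 268. ]] side [[ 74. 216.]] top [[484. 123.]]
[-240, 0] [[553.1 330.2 268. ]] side [[-57. 395.]] top [[241. 131.]]
```

View pics/v6.png

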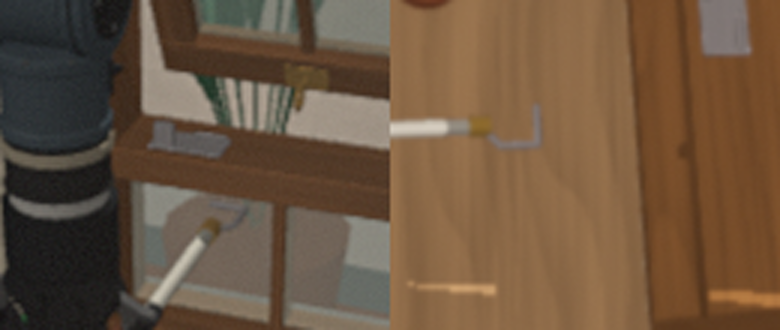

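The hook's prong corner sits at about (352,219) in the side image and (379,229) in the top image. The eye ring is near (370,182) in the side image. From here on I work from numbers only.

Run:
```python
from h import *
c,d,w=pickle.load(open("p5.pkl","rb"))
print("corner",tri([(c,352,219),(d,379.3,228.7)]),"tip",tri([(c,341.7,217.7),(d,379,215)]))
hsv=cv2.cvtColor(c["pixels"],cv2.COLOR_RGB2HSV)
print(162,*range(362,382))
for v in range(168,192): print(v,' '.join(f"{hsv[v,u,0]:2d}/{hsv[v,u,1]//10:02d}/{hsv[v,u,2]//10:02d}" for u in range(362,380)))
W=[590.95,-433.63,-1.5231]
for th in(.35,.4,.45):
    a=np.linspace(0,2*np.pi,9)[:-1]; P=np.c_[-45.5+12.5*np.cos(a),0*a,-230+12.5*np.sin(a)]
    cs,s=np.cos(th),np.sin(th); Q=np.c_[cs*P[:,0]-s*P[:,2],P[:,1],500+cs*P[:,2]+s*P[:,0]]
    print(th,proj(c,pose(*W,Q)).round(1).tolist())
```

```text
corner (array([ 561.5, -249.4,  266.6]), np.float64(0.8)) tip (array([ 593.8, -250.1,  264.1]), np.float64(3.2))
162 362 363 364 365 366 367 368 369 370 371 372 373 374 375 376 377 378 379 380 381
168 14/13/10 13/13/10 12/13/10 13/13/10 13/13/09 12/13/10 12/14/09 13/14/09 13/13/09 13/13/09 12/13/09 13/12/09 12/14/09 12/13/09 13/13/09 13/13/09 12/13/09 13/13/09
169 12/13/08 13/13/08 14/14/08 13/13/08 13/13/08 12/13/09 13/14/09 13/13/09 13/13/09 12/13/10 13/13/09 13/14/09 12/13/09 12/13/09 13/13/09 13/14/09 12/13/09 14/13/09
170 12/12/07 14/13/06 12/13/07 13/12/07 12/12/07 13/12/08 14/13/07 12/12/08 13/13/08 12/13/08 13/13/08 13/13/08 13/13/08 13/13/09 13/13/09 12/14/09 12/13/10 13/15/09
171 14/14/06 13/11/07 15/12/07 17/13/09 15/13/09 15/13/07 15/12/07 12/12/06 13/12/07 13/12/07 12/12/07 13/13/07 12/12/07 12/13/08 13/12/08 12/12/08 13/13/08 12/13/08
172 13/13/07 12/12/07 15/13/07 16/13/09 18/13/09 16/12/08 17/13/08 17/14/09 18/14/10 16/14/10 16/13/09 16/13/09 14/12/08 14/12/07 14/12/07 12/12/06 12/12/07 12/12/07
173 10/12/07 13/12/07 15/13/07 18/13/08 18/13/08 18/13/08 17/14/09 18/14/
[... 2781 characters left out ...]
3/03/09 18/03/14 14/04/16 16/04/16 16/03/16 16/03/16 15/04/16 17/04/16 17/04/16 14/04/16 16/04/15 16/04/15 17/04/16 16/04/16 15/04/16
191 36/03/11 36/03/10 45/04/08 21/03/12 17/04/16 14/04/16 17/04/16 16/04/16 17/04/16 16/04/16 16/04/16 16/04/16 16/04/16 16/04/15 15/04/16 18/03/16 18/04/15 16/04/16
0.35 [[369.8, 181.9], [369.3, 180.5], [368.4, 181.6], [367.6, 184.5], [367.5, 187.5], [368.0, 188.9], [368.9, 187.7], [369.6, 184.8]]
0.4 [[370.9, 179.6], [370.3, 178.4], [369.4, 179.6], [368.7, 182.6], [368.6, 185.5], [369.2, 186.7], [370.1, 185.5], [370.8, 182.5]]
0.45 [[371.9, 177.2], [371.4, 176.2], [370.5, 177.5], [369.8, 180.5], [369.7, 183.4], [370.3, 184.4], [371.2, 183.0], [371.9, 180.1]]
```

Run:
```python
from h import *
c,d,w=pickle.load(open("p5.pkl","rb"))
for u,v in((369.5,182.5),(369.5,182),(369,182.5)): print(atz(c,u,v,270.3))
print("corner z-fixed side",atz(c,352,219,267))
# top-view brass/eye & where frame edges predicted
W=[590.95,-433.63,-1.5231]
print(proj(d,[593,-483,270]), proj(d,pose(*W,[[-45,0,545]])))
```

```text
[ 594.15040685 -481.72320318  270.3       ]
[ 595.36343877 -485.23270826  270.3       ]
[ 595.53901392 -481.15467672  270.3       ]
corner z-fixed side [ 561.8272337  -248.69152352  267.        ]
[[472.72649484 217.04111335]] [[472.71994291 193.95356957]]
```

```bash
python3 steer.py '{"ticks": [[0,0,0,-0.32,-0.24,-0.024,10],[0,0,0,-0.32,-0.256,-0.024,10],[0,0,0,-0.4,0,0,10],[0,0,0,-0.4,0,0,10],[0,0,0,-0.4,0,0,10],[0,0,0,-0.4,0,0,10],[0,0,0,-0.4,0,0,10],[0,0,0,-0.32,0,0,10],[0,0,0,-0.16,0,0,10],[0,0,0,0,0,0,10],[0,0,0,0,0,0,10]]}' 
python3 steer.py '{"ticks": [[0,0,0,-0.16,0,0,10],[0,0,0,-0.16,0,0,10],[0,0,0,-0.128,0,0,10],[0,0,0,-0.096,0,0,10],[0,0,0,-0.064,0,0,10],[0,0,0,0,0,0,10],[0,0,0,0,0,0,10],[0,0,0,0,0,0,10]]}'
cat > see.py <<'E'
from h import *
import sys
S=r.sense();c=r.read_camera('side');d=r.read_camera('top');pickle.dump((c,d,S),open("p%s.pkl"%sys.argv[1],"wb"))
p=S["ee_pos"]; y=R.from_quat(S["ee_rot"]).apply([0,1,0]); a=np.arctan2(y[1],y[0])-np.pi/2
print("tcp",p.round(1),"yaw",a.round(4),"F",S["force"].round(2),"tau",S["torque"].round(2),"t",S["time_s"],"w",S["gripper_width"])
for P in([340,-16.5],[340,0],[340,17.5]):
    Q=pose(p[0]-2.5,p[1]-.3,a,[[*P,p[2]+1]]); print(P,Q.round(1),"side",proj(c,Q).round(1),"top",proj(d,Q).round(1))
E
python3 see.py 7
```

```text
time_s: 11.52
ee_pos: [543.0, -105.0, 270.3]
ee_rot: [0.69, 0.723, 0.0, -0.0]
force: [-0.1, -0.0, -2.1]
gripper_width: 23.2
grip_force: 89.2
time_s: 12.52
ee_pos: [544.7, -143.4, 270.4]
ee_rot: [0.691, 0.723, 0.0, -0.0]
force: [-0.6, 0.3, -1.9]
gripper_width: 23.2
grip_force: 89.2
tcp [ 544.7 -143.4  270.4] yaw -1.5244 F [-0.6   0.3  -1.87] tau [0.01 0.05 0.01] t 12.525 w 23.174021982572828
[340, -16.5] [[ 541.5 -484.1  271.4]] side [[386.6 184.6]] top [[474.1 237.4]]
[340, 0] [[ 558.  -483.4  271.4]] side [[381.2 183.8]] top [[473.6 230.8]]
[340, 17.5] [[ 575.5 -482.6  271.4]] side [[375.5 183. ]] top [[473.  223.9]]
```

```bash
cat > diff.py <<'E'
from h import *
import sys
c0=pickle.load(open("p5.pkl","rb"))[0]; c=pickle.load(open("p%s.pkl"%sys.argv[1],"rb"))[0]
D=np.abs(c["pixels"].astype(int)-c0["pixels"]).sum(2); u0,u1,v0,v1=map(int,sys.argv[2:6])
print("    "+' '.join(f"{u:3d}" for u in range(u0,u1)))
for v in range(v0,v1): print(v,' '.join(f"{x:3d}" if x>35 else "  ." for x in D[v,u0:u1]))
E
python3 diff.py 7 364 396 168 198
```

```text
364 365 366 367 368 369 370 371 372 373 374 375 376 377 378 379 380 381 382 383 384 385 386 387 388 389 390 391 392 393 394 395
168   .   .   .   .   .   .   .   .   .   .   .   .   .   .   .   .   .   .   .   .   .   .   .   .   .   .   .   .   .   .   .   .
169   .   .   .   .   .   .   .   .   .   .   .   .   .   .   .   .   .   .   .   .   .   .   .   .   .   .   .   .   .   .   .   .
170   .   .   .   .   .   .   .   .   .   .   .   .   .   .   .   .   .   .   .   .   .   .   .   .   .   .   .   .   .   .   .   .
171   .   .   .   .   .   .   .   .   .   .   .   .   .   .   .   .   .   .   .   .   .   .   .   .   .   .   .   .   .   .   .   .
172   .   .   .   .   .   .   .   .   .   .   .   .   .   .   .   .   .   .   .   .   .   .   .   .   .   .   .   .   .   .   .   .
173   .   .   .   .   .   .   .   .   .   .   .   .   .   .   .   .   .   .   .   .   .   .   .   .   .   .   .   .   .   .   .   .
174   .   .   .   .   .   .   .   .   .   .   .   .   .   .   .   .   .   .   .   .   .   .   .   .   .   .   .   .   .   .   .   .
175   .   .   .   .   .   .   .   .   .   .   . 
[... 2287 characters left out ...]
   .   .   .   .   .   .   .   .   .   .
193   .   .   .   .   .   .   .   .  88 136 146 166 152 136  92   .   .   .   .   .   .   .   .   .   .   .   .   .   .   .   .   .
194   .   .   .   .   .   .   .  75 134 152 167 191 135  70   .   .   .   .   .   .   .   .   .   .   .   .   .   .   .   .   .   .
195   .   .   .   .   .   .   .   .  85 114 132 139  77   .   .   .   .   .   .   .   .   .   .   .   .   .   .   .   .   .   .   .
196   .   .   .   .   .   .  61  87  43   .   .  45   .   .   .   .   .   .   .   .   .   .   .   .   .   .   .   .   .   .   .   .
197   .   .   .   .   .  77 134 129  89  77  43   .   .   .   .   .   .   .   .   .   .   .   .   .   .   .   .   .   .   .   .   .
```

Units first: shifts go in shares of 62.5 mm. So 4 mm is 0.064, 2 mm is 0.032.

```bash
python3 steer.py '{"ticks": [[0,0,0,0,0.064,0,10],[0,0,0,0,0.064,0,10],[0,0,0,0,0.064,0,10],[0,0,0,0,0.032,0,10],[0,0,0,0,0,0,10]]}'; python3 steer.py '{"ticks": [[0,0,0,0,0.032,0,10],[0,0,0,0,0.032,0,10],[0,0,0,0,0.032,0,10],[0,0,0,0,0,0,10]]}';python3 steer.py '{"ticks": [[0,0,0,0,0.032,0,10],[0,0,0,0,0.032,0,10],[0,0,0,0,0.032,0,10],[0,0,0,0,0,0,10]]}'; python3 see.py 8; python3 diff.py 8 362 386 176 190
```

```text
time_s: 13.25
ee_pos: [558.9, -143.1, 270.2]
ee_rot: [0.691, 0.723, -0.0, -0.0]
force: [-0.4, -0.6, -1.8]
gripper_width: 23.1
grip_force: 89.2
time_s: 13.75
ee_pos: [564.8, -142.8, 270.2]
ee_rot: [0.691, 0.723, -0.0, -0.0]
force: [-1.3, -0.4, -2.0]
gripper_width: 23.5
grip_force: 89.2
time_s: 14.25
ee_pos: [570.8, -142.5, 270.2]
ee_rot: [0.691, 0.723, -0.0, -0.0]
force: [-0.2, -0.1, -1.4]
gripper_width: 23.5
grip_force: 89.2
tcp [ 570.8 -142.5  270.2] yaw -1.5248 F [-0.21 -0.08 -1.41] tau [0.03 0.04 0.02] t 14.25 w 23.506341425445665
[340, -16.5] [[ 567.5 -483.2  271.2]] side [[378.1 183.4]] top [[473.3 227.1]]
[340, 0] [[ 584.  -482.4  271.2]] side [[372.8 182.6]] top [[472.8 220.5]]
[340, 17.5] [[ 601.5 -481.6  271.2]] side [[367.2 181.9]] top [[472.2 213.6]]
    362 363 364 365 366 367 368 369 370 371 372 373 374 375 376 377 378 379 380 381 382 383 384 385
176   .   .   .   .   .   .   .   .   .   .   .   .   .   .   .   .   .   .   .   .   .   .   .   .
177   .   .   .   .   .   .   .   .   .   .   .   .   .   .   .   .   .   .   .   .   .   .   .   .
178   .   .   .   .   .   . 
[... 471 characters left out ...]

183   .   .   .   .   .   .   .   .  50  54 116 141 119 105 102  84   .   .   .   .   .   .   .   .
184   .   .   .   .   .   .   .   .   .  57 118 145 153 154 158 182 104   .   .   .   .   .   .   .
185   .   .   .   .   .   .   .   .   .   .   .  45  37  88 175 177  73   .   .   .   .   .   .   .
186   .   .   .   .  66 141 101   .   .   .   .   .   . 110 179  95   .   .   .   .   .   .   .   .
187   .   .   .   .  97 195 174 154 104  39   .  48  99 174 144  45   .   .   .   .   .   .   .   .
188   .   .   .   . 119 216 231 240 218 156 128 140 167 153  78   .   .   .   .   .   .   .   .   .
189   .   .   .  63  77 187 230 264 260 194 145 147 127  76   .   .   .   .   .   .   .   .   .   .
```

In the tool's units: 2 mm is 0.032.

```bash
python3 steer.py '{"ticks": [[0,0,0,0,0.032,0,10],[0,0,0,0,0.032,0,10],[0,0,0,0,0.032,0,10],[0,0,0,0,0.032,0,10],[0,0,0,0,0.032,0,10],[0,0,0,0,0,0,10],[0,0,0,0,0,0,10]]}'; python3 see.py 9; python3 diff.py 9 358 380 178 188
```

```text
time_s: 15.22
ee_pos: [580.7, -142.1, 270.3]
ee_rot: [0.691, 0.723, -0.0, -0.0]
force: [1.2, 0.0, -1.7]
gripper_width: 23.4
grip_force: 89.2
tcp [ 580.7 -142.1  270.3] yaw -1.5249 F [ 1.19  0.02 -1.65] tau [ 0.05  0.01 -0.04] t 15.225 w 23.37447441935599
[340, -16.5] [[ 577.3 -482.8  271.3]] side [[375.  182.9]] top [[473.  223.2]]
[340, 0] [[ 593.8 -482.   271.3]] side [[369.7 182.2]] top [[472.5 216.6]]
[340, 17.5] [[ 611.3 -481.2  271.3]] side [[364.1 181.4]] top [[471.9 209.7]]
    358 359 360 361 362 363 364 365 366 367 368 369 370 371 372 373 374 375 376 377 378 379
178   .   .   .   .   .   .   .   .   .   .   .   .   .   .   .   .   .   .   .   .   .   .
179   .   .   .   .   .   .   .   .   .   .   .   .   .   .   .   .   .   .   .   .   .   .
180   .   .   .   .   .   .   .   .   .   .   .   .   .   .   .   .   .   .   .   .   .   .
181   .   .   .   .   .   .   .   .   .   .   .   .   .   .   .   .   .   .   .   .   .   .
182   .   .   .   .   .   .   .   .  71  76   .   .   .   .  55  56  43   .   .   .   .   .
183   .   .   .   .   .   .  40  43  62  62   .   .  52  46 116 152 147  94   .   .   .   .
184   .   .   .   .   .   .   .  36   .   .   .   .   .  51 116 167 189  93   .   .   .   .
185   .   .   .   .   .   .  44   .   .   .   .   .   .  56 139 200 157  38   .   .   .   .
186   .   .   .   .   .  78  97  55  50 105  67   .  44 109 185 192  93   .   .   .   .   .
187   .   .   .   .  40  91  98  56  95 168 134 112 138 160 172  98   .   .   .   .   .   .
```

In the tool's units: 2 mm is 0.032, 0.3 mm is 0.0048.

```bash
python3 steer.py '{"ticks": [[0,0,0,0.032,0,0.0048,10],[0,0,0,0.032,0,0.0048,10],[0,0,0,0.032,0,0.0048,10],[0,0,0,0.032,0,0.0048,10],[0,0,0,0.032,0,0.0048,10],[0,0,0,0,0,0,10]]}'; python3 steer.py '{"ticks": [[0,0,0,0.032,0,0.0064,10],[0,0,0,0.032,0,0.0064,10],[0,0,0,0.032,0,0.0064,10],[0,0,0,0.032,0,0.0064,10],[0,0,0,0.032,0,0.0064,10]]}'; python3 see.py 10;  python3 diff.py 10 358 384 166 196
```

```text
time_s: 16.08
ee_pos: [580.2, -131.7, 268.8]
ee_rot: [0.691, 0.723, 0.0, -0.0]
force: [-0.4, -1.0, -2.5]
gripper_width: 23.2
grip_force: 89.1
time_s: 16.7
ee_pos: [579.8, -122.0, 266.8]
ee_rot: [0.691, 0.723, -0.0, 0.0]
force: [0.3, -2.4, -1.6]
gripper_width: 23.1
grip_force: 89.2
tcp [ 579.8 -122.   266.8] yaw -1.5248 F [ 0.32 -2.42 -1.64] tau [-0.35  0.   -0.1 ] t 16.7 w 23.08121637896941
[340, -16.5] [[ 576.4 -462.7  267.8]] side [[373.  186.6]] top [[464.6 223.6]]
[340, 0] [[ 592.9 -461.9  267.8]] side [[367.7 185.8]] top [[464.  217.1]]
[340, 17.5] [[ 610.4 -461.1  267.8]] side [[362.1 185. ]] top [[463.5 210.2]]
    358 359 360 361 362 363 364 365 366 367 368 369 370 371 372 373 374 375 376 377 378 379 380 381 382 383
166 100 100 100  99 108 105 101 107 111 115  55   .   .   .   .  48 140 150 135 144 150 143 142 149 141 107
167  41  52  62  61  72  71  71  93 105 102  42   .   .   .   .   . 101 116 119 134 125 124 142 132 124 137
168   .   .   .   .   .   .   .   .  45  47   .   .  57  44  49   .  84 108 105 103  95 100 101 117 107 118
169   .   .   .   .   .   .   .   .   .   
[... 2173 characters left out ...]
 179  90   .   .   .   .   .   .   .   .   .   .   .
190   .   .   .  63  58  99  77   . 161 233 150 116 176 144  40   .   .   .   .   .   .   .   .   .   .   .
191   .  36 100  94 101  98  59 109 189 193 166 158 161  72   .   .   .   .   .   .   .   .   .   .   .   .
192   .  61  79   .  83  63  59 165 218 179 156 141  94   .   .   .   .   .   .   .   .   .   .   .   .   .
193   .  36   .   .  84  76  40  93  91  49   .   .   .   .   .   .   .   .   .   .   .   .   .   .   .   .
194   .   .  66  85   .   .   .   .   .   .   .   .   .   .   .   .   .   .   .   .   .   .   .   .   .   .
195  88 127 118  87  56  39   .   .   .   .   .   .   .   .   .   .   .   .   .   .   .   .   .   .   .   .
```

In the tool's units: 3 mm is 0.048, 0.4 mm is 0.0064.

```bash
python3 steer.py '{"ticks": [[0,0,0,0.048,0,0.0064,10],[0,0,0,0.048,0,0.0048,10],[0,0,0,0.048,0,0.0032,10],[0,0,0,0.048,0,0.0016,10],[0,0,0,0.048,0,0,10],[0,0,0,0.048,0,0,10]]}'; python3 steer.py '{"ticks": [[0,0,0,0.048,0,0,10],[0,0,0,0.048,0,-0.0016,10],[0,0,0,0.048,0,-0.0016,10],[0,0,0,0.048,0,-0.0032,10],[0,0,0,0.048,0,-0.0032,10]]}'; python3 steer.py '{"ticks": [[0,0,0,0.032,0,-0.0032,10],[0,0,0,0.032,0,-0.0032,10],[0,0,0,0.032,0,-0.0032,10],[0,0,0,0.032,0,-0.0032,10]]}'
```

```text
time_s: 17.55
ee_pos: [578.9, -103.9, 265.8]
ee_rot: [0.691, 0.723, -0.0, -0.0]
force: [-1.0, -2.1, -2.3]
gripper_width: 23.1
grip_force: 89.2
time_s: 18.18
ee_pos: [578.2, -89.0, 266.4]
ee_rot: [0.691, 0.723, -0.0, -0.0]
force: [-0.1, -1.7, -2.2]
gripper_width: 23.5
grip_force: 89.1
time_s: 18.68
ee_pos: [577.9, -81.0, 267.2]
ee_rot: [0.691, 0.723, 0.0, 0.0]
force: [-0.5, -2.5, -2.8]
gripper_width: 23.4
grip_force: 89.1
```

```bash
for i in 1; do :; done; python3 steer.py '{"ticks": [[0,0,0,0.016,0,-0.0024,10],[0,0,0,0.016,0,-0.0024,10],[0,0,0,0.016,0,-0.0024,10],[0,0,0,0.016,0,-0.0024,10]]}' | sed -n '2p;4p'; python3 steer.py '{"ticks": [[0,0,0,0.016,0,-0.0024,10],[0,0,0,0.016,0,-0.0024,10],[0,0,0,0.016,0,-0.0024,10]]}'| sed -n '2p;4p'
```

```text
ee_pos: [577.7, -77.1, 267.8]
force: [0.2, -1.9, -3.3]
ee_pos: [577.6, -74.1, 268.2]
force: [-0.9, -2.2, -2.5]
```

```bash
python3 steer.py '{"ticks": [[0,0,0,0.016,0,-0.0024,10],[0,0,0,0.016,0,-0.0024,10]]}'| sed -n '2p;4p'; python3 steer.py '{"ticks": [[0,0,0,0.016,0,-0.0024,10],[0,0,0,0.016,0,-0.0024,10]]}'| sed -n '2p;4p'
```

```text
ee_pos: [577.5, -72.1, 268.6]
force: [-0.4, -1.9, -2.8]
ee_pos: [577.4, -70.1, 268.9]
force: [-0.9, -3.2, -2.5]
```

In the tool's units: 1 mm is 0.016, -0.15 mm is -0.0024.

```bash
python3 steer.py '{"ticks": [[0,0,0,0.016,0,-0.0024,10],[0,0,0,0.016,0,-0.0024,10]]}'| sed -n '2p;4p'; python3 steer.py '{"ticks": [[0,0,0,0.016,0,-0.0024,10]]}'| sed -n '2p;4p'
```

```text
ee_pos: [577.3, -68.1, 269.2]
force: [-0.8, -2.1, -2.7]
ee_pos: [577.2, -67.1, 269.3]
force: [0.2, -1.3, -2.3]
```

In the tool's units: 1 mm is 0.016, -0.15 mm is -0.0024.

```bash
python3 steer.py '{"ticks": [[0,0,0,0.016,0,-0.0024,10],[0,0,0,0.016,0,-0.0024,10]]}'| sed -n '2p;4p'; python3 steer.py '{"ticks": [[0,0,0,0.016,0,-0.0024,10]]}'| sed -n '2p;4p'
```

```text
ee_pos: [577.1, -65.1, 269.6]
force: [0.1, -2.1, -2.7]
ee_pos: [577.1, -64.1, 269.8]
force: [-0.7, -2.6, -2.9]
```

In the tool's units: 1 mm is 0.016, -0.15 mm is -0.0024.

```bash
python3 steer.py '{"ticks": [[0,0,0,0.016,0,-0.0024,10],[0,0,0,0.016,0,-0.0024,10],[0,0,0,0.016,0,-0.0024,10]]}'| sed -n '2p;4p'; python3 steer.py '{"ticks": [[0,0,0,0.016,0,-0.0032,10],[0,0,0,0.016,0,-0.0032,10]]}'| sed -n '2p;4p'
```

```text
ee_pos: [576.9, -61.1, 270.2]
force: [0.5, -2.6, -3.0]
ee_pos: [576.9, -59.1, 270.6]
force: [0.2, -2.1, -2.8]
```

```bash
python3 steer.py '{"ticks": [[0,0,0,0.016,0,-0.0032,10],[0,0,0,0.016,0,-0.0032,10]]}'| sed -n '2p;4p'; python3 steer.py '{"ticks": [[0,0,0,0.016,0,-0.0032,10]]}'| sed -n '2p;4p'
```

```text
ee_pos: [576.8, -57.1, 271.0]
force: [-0.7, -2.2, -3.2]
ee_pos: [576.7, -56.1, 271.2]
force: [-0.4, -2.5, -2.4]
```

```bash
python3 steer.py '{"ticks": [[0,0,0,0.016,0,0.0032,10],[0,0,0,0.016,0,0.0032,10]]}'| sed -n '2p;4p'; python3 steer.py '{"ticks": [[0,0,0,0.016,0,0.0032,10]]}'| sed -n '2p;4p'
```

```text
ee_pos: [576.7, -54.1, 270.8]
force: [-0.6, -2.8, -2.8]
ee_pos: [576.6, -53.2, 270.7]
force: [-0.3, -2.4, -2.2]
```

In the tool's units: 1 mm is 0.016, 0.2 mm is 0.0032.

```bash
python3 steer.py '{"ticks": [[0,0,0,0.016,0,0.0032,10],[0,0,0,0.016,0,0,10]]}'| sed -n '2p;4p'; python3 steer.py '{"ticks": [[0,0,0,0.016,0,0,10]]}'| sed -n '2p;4p'
```

```text
ee_pos: [576.5, -51.2, 270.4]
force: [-0.8, -2.1, -2.1]
ee_pos: [576.5, -50.2, 270.5]
force: [-0.5, -2.0, -2.9]
```

In the tool's units: 1 mm is 0.016.

```bash
python3 steer.py '{"ticks": [[0,0,0,0.016,0,0,10],[0,0,0,0.016,0,0,10]]}'| sed -n '2p;4p'; python3 steer.py '{"ticks": [[0,0,0,0.016,0,0,10]]}'| sed -n '2p;4p'
```

```text
ee_pos: [576.4, -48.1, 270.5]
force: [-0.6, -2.6, -2.3]
ee_pos: [576.3, -47.1, 270.4]
force: [-1.3, -3.3, -2.0]
```

In the tool's units: 1 mm is 0.016.

```bash
python3 steer.py '{"ticks": [[0,0,0,0.016,0,0,10],[0,0,0,0.016,0,0,10]]}'| sed -n '2p;4p'; python3 steer.py '{"ticks": [[0,0,0,0.016,0,0,10]]}'| sed -n '2p;4p'
```

```text
ee_pos: [576.2, -45.1, 270.5]
force: [-0.1, -3.1, -2.6]
ee_pos: [576.3, -44.3, 270.4]
force: [-0.6, -4.3, -1.3]
```

In the tool's units: 1 mm is 0.016.

```bash
python3 steer.py '{"ticks": [[0,0,0,0.016,0,0,10]]}'| sed -n '2p;4p'; python3 steer.py '{"ticks": [[0,0,0,0.016,0,-0.0016,10]]}'| sed -n '2p;4p'
```

```text
ee_pos: [576.3, -44.0, 270.4]
force: [-0.1, -6.0, -2.4]
ee_pos: [576.3, -43.9, 270.5]
force: [0.4, -7.8, -2.6]
```

In the tool's units: 0.7 mm is 0.0112, -0.1 mm is -0.0016.

```bash
python3 steer.py '{"ticks": [[0,0,0,0.0112,0,-0.0016,10]]}'| sed -n '2p;4p'; python3 steer.py '{"ticks": [[0,0,0,0.0112,0,-0.0016,10]]}'| sed -n '2p;4p'
```

```text
ee_pos: [576.3, -43.8, 270.7]
force: [0.5, -9.0, -3.4]
ee_pos: [576.4, -43.7, 270.8]
force: [0.2, -9.5, -2.9]
```

```bash
python3 steer.py '{"ticks": [[0,0,0,0.0112,0,-0.0016,10]]}'| sed -n '2p;4p'; python3 steer.py '{"ticks": [[0,0,0,0.0112,0,-0.0016,10]]}'| sed -n '2p;4p'
```

```text
ee_pos: [576.4, -43.6, 270.9]
force: [0.7, -12.3, -2.8]
ee_pos: [576.4, -43.5, 271.0]
force: [0.9, -12.6, -3.2]
```

In the tool's units: 0.6 mm is 0.0096.

```bash
python3 steer.py '{"ticks": [[0,0,0,0.0096,0,0,10]]}'| sed -n '2p;4p'; python3 steer.py '{"ticks": [[0,0,0,0.0096,0,0,10]]}'| sed -n '2p;4p'
```

```text
ee_pos: [576.4, -43.4, 271.0]
force: [0.2, -13.0, -2.4]
ee_pos: [576.4, -43.4, 271.0]
force: [0.7, -15.6, -3.1]
```

```bash
for k in 1; do python3 steer.py '{"ticks": [[0,0,0,0,0,0,10]]}' | sed -n '2p;4p'; python3 steer.py '{"ticks": [[0,0,0,0,0,0,10]]}' | sed -n '1p;2p;4p'; done; python3 see.py 11
python3 - <<'E'
from h import *
c,d,S=pickle.load(open("p11.pkl","rb"))
hsv=cv2.cvtColor(c["pixels"],cv2.COLOR_RGB2HSV)
for v in range(180,206): print(v,' '.join(f"{hsv[v,u,0]:2d}/{hsv[v,u,1]//10:02d}/{hsv[v,u,2]//10:02d}" for u in range(350,376)))
W=[590.95,-433.63,-1.5231]
for th in(-.04,0,.04,.08):
    cs,s=np.cos(th),np.sin(th); P=np.array([[-45.5,0,-230],[-45.5,0,-242.5],[-17.5,-158,-250],[-17.5,158,-250]]); Q=np.c_[cs*P[:,0]-s*P[:,2],P[:,1],500+cs*P[:,2]+s*P[:,0]]
    print(th,proj(c,pose(*W,Q)).round(1).tolist())
E
```

```text
ee_pos: [576.5, -43.3, 271.0]
force: [1.3, -14.8, -2.8]
time_s: 24.55
ee_pos: [576.4, -43.4, 271.0]
force: [-0.0, -14.8, -3.1]
tcp [576.4 -43.4 271. ] yaw -1.5274 F [ -0.05 -14.79  -3.08] tau [-2.84 -0.15  0.07] t 24.55 w 23.155431499687264
[340, -16.5] [[ 572.2 -384.1  272. ]] side [[365.6 196.1]] top [[433.6 224.6]]
[340, 0] [[ 588.7 -383.4  272. ]] side [[360.  195.3]] top [[433.2 218.1]]
[340, 17.5] [[ 606.2 -382.6  272. ]] side [[354.2 194.4]] top [[432.7 211.2]]
180 14/11/08 15/10/09 14/10/09 14/09/10 15/08/10 15/08/10 15/08/10 16/07/10 16/07/11 17/06/11 19/06/12 19/06/13 16/08/10 14/12/08 14/14/08 13/14/08 13/12/07 17/05/09 22/03/12 23/03/13 19/03/13 20/03/13 21/03/14 22/02/14 27/02/14 27/02/14
181 13/14/08 13/13/08 12/13/08 13/13/08 12/12/08 14/13/08 13/12/08 13/12/08 13/10/08 15/10/09 14/09/09 14/08/10 14/11/09 11/12/08 12/13/08 14/13/08 12/12/07 18/06/09 18/05/12 18/06/13 18/06/13 17/05/13 18/05/13 18/05/13 19/04/13 19/04/13
182 13/14/09 12/14/09 13/14/09 13/13/08 12/13/08 13/13/08 13/14/08 12/13/08 13/13/08 13/13/08 12/13/08 12/13/08 13/13/08 12/13/08 13/13/08 12/13/08 12/
[... 5139 characters left out ...]
7/09 17/12/08 14/13/08 12/13/08 13/13/08 12/13/08 13/13/08 13/13/08 13/12/08 12/14/08 12/13/08 12/13/08 12/13/08 13/13/08 13/13/08 13/13/08 13/13/08 13/13/08 12/13/08 13/13/08 12/12/08
205 17/03/10 22/02/11 22/02/10 20/02/09 21/03/09 18/09/09 16/13/09 13/14/08 12/13/08 13/14/08 13/13/08 13/13/08 13/14/08 12/14/08 11/13/08 14/13/08 13/12/08 13/13/08 14/13/08 13/14/08 12/14/08 13/12/08 13/13/08 13/14/08 14/13/08 12/13/08
-0.04 [[359.6, 195.9], [359.4, 199.9], [416.2, 206.9], [311.8, 191.0]]
0 [[360.5, 195.2], [360.4, 199.2], [416.9, 205.7], [313.0, 189.9]]
0.04 [[361.5, 194.4], [361.4, 198.3], [417.6, 204.4], [314.3, 188.8]]
0.08 [[362.4, 193.5], [362.4, 197.3], [418.3, 202.9], [315.5, 187.5]]
```

In the tool's units: 0.4 mm is 0.0064.

```bash
python3 steer.py '{"ticks": [[0,0,0,0.0064,0,0,10]]}'| sed -n '2p;4p'; python3 steer.py '{"ticks": [[0,0,0,0,0,0,10]]}'| sed -n '2p;4p'
```

```text
ee_pos: [576.5, -43.3, 271.0]
force: [1.0, -14.9, -1.9]
ee_pos: [576.5, -43.2, 271.0]
force: [0.1, -14.3, -3.1]
```

In the tool's units: 0.4 mm is 0.0064.

```bash
python3 steer.py '{"ticks": [[0,0,0,0.0064,0,0,10]]}'| sed -n '2p;4p'; python3 steer.py '{"ticks": [[0,0,0,0,0,0,10]]}'| sed -n '2p;4p'
```

```text
ee_pos: [576.5, -43.0, 271.0]
force: [1.6, -15.6, -4.0]
ee_pos: [576.4, -42.8, 271.0]
force: [0.7, -14.8, -3.3]
```

In the tool's units: 0.3 mm is 0.0048.

```bash
python3 steer.py '{"ticks": [[0,0,0,0.0048,0,0,10],[0,0,0,0,0,0,10]]}'| sed -n '2p;4p'; python3 steer.py '{"ticks": [[0,0,0,0,0,0,10],[0,0,0,0,0,0,10],[0,0,0,0,0,0,10]]}'| sed -n '2p;4p'
```

```text
ee_pos: [576.3, -41.8, 271.0]
force: [1.1, -12.8, -2.5]
ee_pos: [575.8, -36.5, 270.8]
force: [-0.2, -2.1, -2.3]
```

```bash
python3 steer.py '{"ticks": [[0,0,0,0.0064,0,0,10],[0,0,0,0,0,0,10]]}'| sed -n '2p;4p'; python3 steer.py '{"ticks": [[0,0,0,0.0048,0,0,10],[0,0,0,0,0,0,10]]}'| sed -n '2p;4p'
```

```text
ee_pos: [575.8, -36.5, 270.9]
force: [-0.5, -3.3, -2.7]
ee_pos: [575.9, -36.4, 270.9]
force: [0.1, -3.1, -2.9]
```

```bash
python3 steer.py '{"ticks": [[0,0,0,0.0112,0,0,10],[0,0,0,0.0112,0,0,10],[0,0,0,0,0,0,10]]}'| sed -n '2p;4p'; python3 steer.py '{"ticks": [[0,0,0,0,0,0,10],[0,0,0,0,0,0,10]]}'| sed -n '2p;4p'
```

```text
ee_pos: [575.9, -36.2, 270.9]
force: [0.1, -6.5, -2.0]
ee_pos: [575.9, -36.2, 270.9]
force: [0.1, -6.0, -3.0]
```

In the tool's units: -1.5 mm is -0.024.

```bash
python3 steer.py '{"ticks": [[0,0,0,-0.024,0,0,10],[0,0,0,-0.024,0,0,10],[0,0,0,-0.024,0,0,10],[0,0,0,-0.024,0,0,10],[0,0,0,-0.024,0,0,10],[0,0,0,-0.024,0,0,10],[0,0,0,0,0,0,10],[0,0,0,0,0,0,10]]}'| sed -n '2p;4p'; python3 steer.py '{"ticks": [[0,0,0,0,-0.032,0,10],[0,0,0,0,-0.032,0,10],[0,0,0,0,-0.032,0,10],[0,0,0,0,-0.032,0,10],[0,0,0,0,0,0,10]]}'; python3 see.py 12; python3 diff.py 12 346 376 190 206
```

```text
ee_pos: [576.2, -43.9, 270.9]
force: [-0.7, -0.3, -2.7]
time_s: 28.52
ee_pos: [568.0, -44.3, 271.0]
ee_rot: [0.691, 0.723, 0.0, 0.0]
force: [-0.3, 0.3, -2.3]
gripper_width: 23.3
grip_force: 89.1
tcp [568.  -44.3 271. ] yaw -1.5249 F [-0.29  0.3  -2.35] tau [ 0.09  0.01 -0.06] t 28.525 w 23.308236307972194
[340, -16.5] [[ 564.7 -385.   272. ]] side [[368.2 196.4]] top [[434.1 227.6]]
[340, 0] [[ 581.2 -384.3  272. ]] side [[362.6 195.5]] top [[433.6 221.1]]
[340, 17.5] [[ 598.6 -383.5  272. ]] side [[356.7 194.6]] top [[433.2 214.1]]
    346 347 348 349 350 351 352 353 354 355 356 357 358 359 360 361 362 363 364 365 366 367 368 369 370 371 372 373 374 375
190  67 176 269 242 114 186 290 277 153  74 180 205 146  92 137 117  60  70  58  53 165 210 195 215 251 264 265 266 268 255
191  54 152 242 256 146 180 277 280 155  80 175 224 142  89 141 103  72  68  54 104 204 222 203 208 250 279 272 271 267 253
192   .  55 125 148  67 115 213 225 124  80 186 217 117  89 138 109 123  70  65 119 221 212 209 226 265 266 269 264 256 269
193   .   .   .   .   .   .  88  92  44  40  95  99  53  88 127  
[... 846 characters left out ...]
   .  41  37   .   .   .  59  71  94  91  70  85  91  89  96  88  66  56   .   .
201   .   .   .   .   .   .   .   .   .  49   .   .   .   .   .  61  86  93 117  70   .  43  50  42  64  93 112  99  98  78
202   .   .   .   .   .   .   .   .  53  75  72  43   .   .  47  69  90  85  72   .   .   .   .   .   .   .  48  52  40  47
203   .   .   .   .   .   .   .  40  97 123 102  78   .   .   .  44   .   .   .   .   .   .   .   .   .   .   .   .   .   .
204   .   .   .   .   .   .   .  91 132 130 102  84  53   .   .   .   .   .   .   .   .   .   .   .   .   .   .   .   .   .
205   .   .   .   .   .   .  43 105 119 117  84  71  42   .   .   .   .   .   .   .   .   .   .   .   .   .   .   .   .   .
```

In the tool's units: -3 mm is -0.048, -2 mm is -0.032.

```bash
python3 steer.py '{"ticks": [[0,0,0,0,-0.032,0,10],[0,0,0,0,-0.032,0,10],[0,0,0,0,-0.032,0,10],[0,0,0,0,-0.032,0,10],[0,0,0,0,-0.048,0,10],[0,0,0,0,-0.048,0,10]]}' | sed -n '2p;4p'; python3 steer.py '{"ticks": [[0,0,0,0,-0.064,0,10],[0,0,0,0,-0.064,0,10],[0,0,0,0,-0.064,0,10],[0,0,0,0,-0.064,0,10],[0,0,0,0,0,0,10]]}'| sed -n '2p;4p'; python3 see.py 13
python3 - <<'E'
from h import *
c=pickle.load(open("p13.pkl","rb"))[0];b=pickle.load(open("p11.pkl","rb"))[0]
# shift of brass plate/vent since full pull (should be home: shift from theta)
g=lambda x:cv2.cvtColor(x["pixels"],cv2.COLOR_RGB2GRAY).astype(np.float32)
for n,(v0,v1,u0,u1) in dict(pane=(130,180,330,358),plate=(186,194,352,372),frame=(95,115,300,430)).items():
    print(n,cv2.phaseCorrelate(g(b)[v0:v1,u0:u1].copy(),g(c)[v0:v1,u0:u1].copy()))
E
```

```text
ee_pos: [554.0, -45.0, 270.9]
force: [-0.1, 0.4, -3.3]
ee_pos: [538.0, -45.7, 271.1]
force: [0.8, -0.3, -3.4]
tcp [538.  -45.7 271.1] yaw -1.5249 F [ 0.85 -0.25 -3.39] tau [-0.    0.04 -0.04] t 30.0 w 23.57792576440099
[340, -16.5] [[ 534.6 -386.4  272.1]] side [[378.5 197.9]] top [[435.  239.7]]
[340, 0] [[ 551.1 -385.7  272.1]] side [[372.8 197.1]] top [[434.5 233.1]]
[340, 17.5] [[ 568.6 -384.8  272.1]] side [[366.9 196.2]] top [[434.  226.1]]
pane ((-11.23637989431733, 1.9532674467079687), 0.5940387211640676)
plate ((0.2047793914205851, 1.0381783641501143), 0.8318888880312443)
frame ((20.731964636292204, 0.18094833986524606), 0.4950998013107865)
```

In the tool's units: 10 mm is 0.16, 40 mm is 0.64.

```bash
python3 steer.py '{"ticks": [[0,0,0,0.16,0,0,10],[0,0,0,0.32,0,0,10],[0,0,0,0.48,0.112,0,10],[0,0,0,0.48,0.112,0,10],[0,0,0,0.48,0.128,0,10],[0,0,0,0.32,0.112,0,10],[0,0,0,0,0,0.48,10],[0,0,0,0,0,0.64,10],[0,0,0,0,0,0.64,10],[0,0,0,0,0,0.64,10],[0,0,0,0,0,0.48,10],[0,0,0,0,0,0.32,10]]}' | sed -n '1,4p'; python3 steer.py '{"ticks": [[0,0,0,0,0,0.24,10],[0,0,0,0,0,0.16,10],[0,0,0,0,0,0.16,10],[0,0,0,0,0,0.08,10],[0,0,0,0,0,0.08,10],[0,0,0,0,0,0.048,10],[0,0,0,0,0,0.048,10],[0,0,0,0,0,0,10],[0,0,0,0,0,0,10]]}'| sed -n '1p;2p;4p'
```

```text
time_s: 31.6
ee_pos: [559.4, 96.1, 68.6]
ee_rot: [0.691, 0.723, -0.001, -0.001]
force: [0.6, 0.7, -1.9]
time_s: 32.72
ee_pos: [560.9, 95.5, 20.1]
force: [0.9, -1.7, -3.2]
```

Lowering the last 9 mm until it touches.

```bash
python3 steer.py '{"ticks": [[0,0,0,0,0,0.032,10],[0,0,0,0,0,0.032,10],[0,0,0,0,0,0.032,10],[0,0,0,0,0,0,10]]}'| sed -n '2p;4p'; python3 steer.py '{"ticks": [[0,0,0,0,0,0.016,10],[0,0,0,0,0,0.016,10],[0,0,0,0,0,0,10]]}'| sed -n '2p;4p'; python3 steer.py '{"ticks": [[0,0,0,0,0,0.016,10],[0,0,0,0,0,0,10],[0,0,0,0,0,0,10]]}'| sed -n '2p;4p'; python3 see.py 14
```

```text
ee_pos: [560.4, 95.4, 13.5]
force: [-0.2, 0.6, -2.0]
ee_pos: [560.7, 95.5, 11.8]
force: [-0.1, -1.1, -3.0]
ee_pos: [560.9, 95.5, 11.1]
force: [0.4, 0.3, -2.0]
tcp [560.9  95.5  11.1] yaw -1.5248 F [ 0.4   0.3  -1.96] tau [ 0.02 -0.02 -0.04] t 33.975 w 23.134181298003565
[340, -16.5] [[ 557.6 -245.2   12.1]] side [[351.2 298.3]] top [[366. 242.]]
[340, 0] [[ 574.1 -244.5   12.1]] side [[345.8 297. ]] top [[365.7 236.6]]
[340, 17.5] [[ 591.5 -243.6   12.1]] side [[340.1 295.8]] top [[365.4 230.9]]
```

In the tool's units: 1 mm is 0.016.

```bash
python3 steer.py '{"ticks": [[0,0,0,0,0,0.016,10],[0,0,0,0,0,0,10],[0,0,0,0,0,0,10]]}'| sed -n '2p;4p'; python3 steer.py '{"ticks": [[0,0,0,0,0,0.0112,10],[0,0,0,0,0,0,10],[0,0,0,0,0,0,10]]}'| sed -n '2p;4p'
```

```text
ee_pos: [560.9, 95.5, 11.0]
force: [-3.8, -0.3, 5.4]
ee_pos: [560.9, 95.5, 10.9]
force: [-5.9, -0.4, 8.3]
```

Touching the table. Release, rise straight up and check.

In the tool's units: -40 mm is -0.64, -30 mm is -0.48.

```bash
python3 steer.py '{"ticks": [[0,0,0,0,0,0,30],[0,0,0,0,0,0,45],[0,0,0,0,0,0,60],[0,0,0,0,0,0,85],[0,0,0,0,0,0,85],[0,0,0,0,0,0,85],[0,0,0,0,0,0,85]]}'| sed -n '2p;4,6p'; python3 steer.py '{"ticks": [[0,0,0,0,0,-0.08,85],[0,0,0,0,0,-0.16,85],[0,0,0,0,0,-0.32,85],[0,0,0,0,0,-0.48,85],[0,0,0,0,0,-0.64,85],[0,0,0,0,0,-0.64,85],[0,0,0,0,0,0,85],[0,0,0,0,0,0,85],[0,0,0,0,0,0,85]]}'| sed -n '1,6p'; python3 see.py 15
python3 - <<'E'
from h import *
a=pickle.load(open("p15.pkl","rb"));b=pickle.load(open("p13.pkl","rb"));e=pickle.load(open("p5.pkl","rb"))
g=lambda x:cv2.cvtColor(x["pixels"],cv2.COLOR_RGB2GRAY).astype(np.float32)
s=np.s_[186:194,352:372]; print("plate shift since unhooked",cv2.phaseCorrelate(g(b[0])[s].copy(),g(a[0])[s].copy()))
top=a[1]["pixels"].astype(int)
# steel hook/tube pixels in top view near the expected line
P=pose(558.4,95.2,-1.5248,[[120,0,26],[200,0,13],[340,-16.5,13],[340,17.5,13]]); print(proj(a[1],P).round(1).tolist())
hsv=cv2.cvtColor(a[1]["pixels"],cv2.COLOR_RGB2HSV)
m=(hsv[...,1]<70)&(hsv[...,2]>80); sub=m[215:255,290:375]; v,u=np.nonzero(sub); u+=290;v+=215
for lo in range(294,372,8):
    k=(u>=lo)&(u<lo+8); print(lo,k.sum(),v[k].min() if k.any() else None,v[k].max() if k.any() else None)
E
```

```text
ee_pos: [560.8, 95.5, 9.2]
force: [-0.1, -0.4, -0.5]
gripper_width: 85.3
grip_force: 0.0
time_s: 36.83
ee_pos: [559.8, 95.4, 152.7]
ee_rot: [0.691, 0.723, -0.001, -0.001]
force: [0.9, 0.3, 0.4]
gripper_width: 84.8
grip_force: 0.0
tcp [559.8  95.4 152.7] yaw -1.5248 F [0.89 0.35 0.43] tau [ 0.04 -0.   -0.02] t 36.825 w 84.78905018183845
[340, -16.5] [[ 556.4 -245.3  153.7]] side [[352.6 256.6]] top [[371.9 236.4]]
[340, 0] [[ 572.9 -244.5  153.7]] side [[346.9 255.5]] top [[371.6 230.4]]
[340, 17.5] [[ 590.4 -243.7  153.7]] side [[340.8 254.4]] top [[371.2 224. ]]
plate shift since unhooked ((0.4926996026616539, 0.07174861723405535), 1.007441046833992)
[[292.9, 238.4], [319.6, 238.1], [366.0, 242.0], [365.4, 230.9]]
294 23 236 239
302 32 236 239
310 32 236 239
318 33 235 239
326 32 235 238
334 32 235 238
342 20 235 238
350 11 239 242
358 26 231 242
366 6 236 241
```

```bash
python3 -c "
from plant import r
print(r.close_job())"
```

```text
the job is handed in; nothing more can be done
None
```

I handed the job in at about 37 s. The vent's catch snapped home and it was pulled onto its stop, with the pull never reading above 15.6 N. The pole is unhooked and lying flat on the table, and the arm never went near the cups or plant. I had no confirmation of the verdict.

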